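Eject the filter puck and hold the index plunger out

ROBOT

A 6-joint arm with a two-finger parallel gripper is mounted at the origin on the work surface. World frame = base frame: x ahead of the robot, y to its left, z up, the work surface at z = 0. Lengths are in mm, angles in rad, forces in N, time in s.
With the tool pointing down it reaches from about 400 to 925 mm from the base axis. Payload 12.5 kg.
Tool frame: the origin (TCP) lies between the finger pads; the fingertips stand 19 mm ahead of it and the grasp point (between the pads) is the TCP (env.nose_length is the distance from the TCP to the fingertips, in mm); z points along the fingers, y is the line along which they close (so a half turn about z gives the same grasp; the last joint's range is limited). The gripper opens to 95 mm and grips with 3 to 60 N. Pads are 20 mm wide; open, the fingers measure 119 mm over their backs; the gripper's body (75 mm by 180 mm) begins 59 mm behind the grasp point.
Start: joints at [-1.298, 0.491, 1.559, -0, 1.092, -0.106], TCP at [231.152, -580.701, 233.661] pointing down, gripper open.
Joint ranges: [-3.1, 3.1], [-0.84, 2.19], [0.05, 2.79], [-1.13, 4.28], [0.06, 2.93], [-2.69, 2.69]. Speed limits (rad/s): [2.22, 2.22, 2.79, 3.14, 3.14, 3.14].

INTERFACE

Orientations are given as [roll, pitch, yaw] about the fixed x, y, z axes, in that order (R = Rz(yaw) Ry(pitch) Rx(roll)).
In Python, from cell import env gives the robot as it stands. The module is installed in compiled form; this text tells all that it offers.
- The arm moves only by the tool drive_tool, never from a script. Its argument "rows" is a list that holds one entry, the list of rows, each a list of 7 numbers: the shift along the tool's x, y, z scaled (see below), then the turn, a rotation vector about the tool's x, y, z scaled (see below), then the opening, from 0 (shut) to 1 (fully open). In form: [[[tx, ty, tz, ax, ay, az, jaw], ...]]. A call has 1 to 5 rows; each row shifts and turns the commanded pose from where the row before left it, along the tool's axes as they then stand; what a row does not reach is not made up. The controller multiplies each number of a shift by 250 mm and each number of a turn by 180 degrees. A row lasts 1/8 s, in which the tool goes at most 62.5 mm and 10.7 degrees, less where a joint would pass 70% of its speed; a pose out of reach is approached as far as the arm can. A call with a number of a shift or a turn outside -1 to 1 is refused whole. A call with a gripper value outside its range is refused whole. The fingers move at their own pace and stop on an object; the grip force is fixed at half the most. Time passes only in rows, so rows that do not move let the fingers close. It gives the time, the measured TCP pose, the force, the opening and the grip force at its end, in the units of the state.
- env.state(): the state, without advancing time (a new reading comes with each control period).
- env.read_camera(name): name is "side" or "top"; returns a dict with "color" (480x640x3 uint8, blue, green, red), "camera_matrix" (3x3 intrinsics, pixels), "k1" (the pictures are not rectified: a ray, as slopes to the right and down, at radius r is drawn at 1 + k1 r^2 times it, then the intrinsics apply), "pose" (4x4, takes a point from camera to world coordinates). Camera axes: x right, y up, looking along -z (the intrinsics and any distortion apply to the point x, -y, -z); pixel columns grow to the right and rows downward; lengths in mm; the calibration is good to about 2 mm. A picture is of the moment at which its call begins. There is no depth.
- env.job_done(): hands the job in; it is judged then, once.
Trained networks look in a picture, given as the dict that the camera call returned (one of the last four; its "shot" number tells which), for a name from the list of things; names that differ only in an ending like _2 or _b are one class to them, and where a whole thing is asked for, a point or a joint stands for the part that bears it (a point fixed in the world has none). Each returns a list of dicts, best first, with "score" (0 to 1); they miss things now and then, are a little off and sometimes report something else, mostly with a low value. They report only what shows in the picture. A call takes as long as a camera call.
- env.search_frame(name, picture): "at" ([x, y, z] in mm, in the coordinates of the camera as it stood for that picture, good to about 4 mm: the middle of the surface that is visible of it).
- env.place_of(name, picture): "at" ([x, y, z] in mm, in the coordinates of the camera as it stood for that picture, good to about 4 mm: a listed point, or the origin of a listed thing).
The state is a dict: "t": time; "joints": joint angles; "qvel": joint speeds; "tau": joint torques, N m; "eef_pos": TCP position; "tcp_rot": TCP orientation; "ft_force": force on the tool from outside, world axes, zero at the start; "moment": the same for the moment, N m; "opening": opening from 0.0 (shut) to 1.0 (fully open); "grip_force": force on a finger pad.
Only numpy, scipy, OpenCV 4.12 (cv2) and the standard library are available. Lean on these libraries where they do the work, as an engineer would, in place of code of your own. Each camera call takes 0.05 s, during which the arm holds its last target. There are 200 camera calls.

TASK

On the filter changer, press the spring ejector so that the used filter puck is pushed out of its channel and comes to rest in the catch tray. Only then, with the ejector let go and sprung back, grip the index plunger's knob, pull the plunger fully back to its stop so that the pin is clear of its hole in the dial's rim, and finish while still holding it there; do not let go. Leave the glassware alone.

Things in the scene. Friction and masses are not known exactly. Their poses are not given: they have to be found in the camera images.
- holder: Fixed aluminium channel on the dial, with a white catch tray at its open end. Origin on the dial's vertical axis at bench level, z up; the puck leaves along -y. In mm: deck 56 wide, y=-92 to +78, top z=86; channel walls (38 apart inside) y=-92 to -18, top z=108; lips over them to z=112, y=-75 to -20, leave a 24 wide slot, so the puck can leave only at the end y=-92.
- tray_floor (a point): Centre of the catch tray's inner floor, 42 mm above the bench, axes as holder. Tray 120 x 120 mm outside, walls 4 mm thick, rim 32 mm above the floor; it lies under the channel's open end.
- channel_mouth (a point): Middle of the deck's edge at the channel's open end (y=-92, z=86 mm in holder).
- puck_center (a point): Centre of the used filter puck: loose black carbon disc, 34 mm diameter, 20 mm high, about 30 g. At the start it stands flat in the channel in front of the ejector, centre 45 to 52 mm from the dial's axis.
- ejector (a joint): Travel of the ejector slide in m: 0 = sprung back, 0.062 = fully pressed, towards -y of holder. Spring 2.8 N at rest, 7.8 N fully pressed; it returns by itself. The puck tips off the deck's edge at about 0.05.
- ejector_tab (a point): On the ejector's black upright thumb tab (40 wide, 8 thick, z=88 to 132 mm above the bench): middle of its pressing face, 120 mm above the bench, on the side away from the tray; the point moves with the slide. Push it along -y of holder. Axes as holder.
- indexer: Fixed lower part: dial 170 mm in diameter, z=55 to 80 mm, twelve holes in its rim, and a bracket (36 mm wide, 100 to 125 mm from the axis, top z=88 mm) with the index plunger. Origin on the dial's vertical axis at bench level, z up; its y axis points outwards along the plunger. Turned 0.25 to 0.75 rad anticlockwise from holder.
- plunger (a joint): Travel of the index plunger in m along +y of indexer (outwards, horizontal): 0 = pin seated 15 mm deep in the rim hole, clear of the rim from 0.015, 0.022 = fully back at the stop. Spring 4.2 N seated, 11.9 N fully back; it springs in when let go.
- knob_grip (a point): Grip point on the knob's horizontal axis, 67.5 mm above the bench, 155 mm from the dial's axis when seated; moves with the plunger. Axes as indexer. The knob is a cylinder 24 mm in diameter from 20 mm inward to 18 mm outward of this point, then a 34 mm flange, 7 mm thick, at its outer end. Both sides and above are free, and 50 mm below it.
- pull_knob: The plunger's black pull knob (cylinder and flange), one piece with the pin. The origin is on the dial's axis at bench level when seated and moves with the plunger; axes as indexer.
- pin_tip (a point): Inner end of the 8 mm steel pin, 70 mm from the dial's axis when seated, 67.5 mm above the bench; the rim is 85 mm from the axis.
- beaker: Bystander: glass beaker, 66 mm across, 85 mm high; origin under its centre.
- reagent_jar: Bystander: amber glass jar, 60 mm across, 110 mm high; origin under its centre.
- flask: Bystander: glass conical flask, 82 mm across, 125 mm high; origin under its centre.
- puck: The same puck; origin at the centre of its underside, z along its axis.

How it is judged:
By the outcome, as a careful person would: the job done as asked, in the order asked, and still so for the second after the job is handed in, while the arm keeps its last pose, push and grip.
It also fails if it takes over 40 s, if anything falls off the work surface, if the arm or the gripper's body presses on something with over 40 N, if the wrist force passes 120 N, or if a joint passes its speed limit or range.

## Working session

There is one attempt and no reset: what is moved stays moved. The work goes in short steps, Python scripts to look and compute and a tool call to move; the robot and the scene stay as the last step left them, time stands still between calls to the robot, and variables do not carry over. Pictures are saved under pics/ and viewed, at most 10 in all, crops included, and the job is handed in when it is done.

Besides the shell and the picture viewer there is one more tool, called as a command line: name --argument value ..., lists and objects as JSON in quotes. drive_tool: Moves the arm, as the interface text tells. Its arguments: {"type":"object","properties":{"rows":{"type":"array","items":{"type":"array","items":{"type":"array","items":{"type":"number","minimum":-1,"maximum":1}}}}},"required":["rows"]}

```bash
mkdir -p pics
cat > h.py <<'E'
import numpy as np, cv2
from cell import env
from scipy.spatial.transform import Rotation as R
def w(pic,p): 
    P=np.array(pic["pose"]); return P[:3,:3]@np.array(p)+P[:3,3]
def look(names,cams=("side","top"),save=None):
    for c in cams:
        pic=env.read_camera(c)
        if save: cv2.imwrite(f"pics/{save}_{c}.png",pic["color"])
        for n in names:
            try: r=env.place_of(n,pic)
            except Exception as e: print(c,n,e); continue
            for d in r[:2]: print(c,n,round(d["score"],2),w(pic,d["at"]).round(1))
E
python3 - <<'E'
from h import *
s=env.state();print(s)
look(["holder","tray_floor","channel_mouth","puck_center","ejector_tab","indexer","knob_grip","pin_tip","beaker","reagent_jar","flask"],save="a")
E
```

```text
{'t': 0.0, 'joints': array([-1.29761787e+00,  4.91533527e-01,  1.55945930e+00,  2.60787836e-05,
        1.09170365e+00, -1.05602626e-01]), 'qvel': array([-0.00040728, -0.00021965, -0.00191079,  0.00075558, -0.00063377,
        0.0003267 ]), 'tau': array([ 1.01998348e-04, -6.12650514e+01, -2.58181536e+01,  6.92732655e-02,
        4.82646713e-02, -6.94824030e-05]), 'eef_pos': array([ 231.08059613, -580.46591501,  233.07451997]), 'tcp_rot': array([-3.14049741e+00, -1.39350928e-04,  3.78768975e-01]), 'ft_force': array([0.01457954, 0.23929715, 0.48886117]), 'moment': array([-0.04933483,  0.00686242, -0.00174153]), 'grip_force': 0.0, 'opening': 1.0008696467455038}
side holder 0.91 [645.5  -6.9   1.1]
side tray_floor 0.96 [ 638.2 -160.    45.9]
side channel_mouth 0.79 [641.  -96.5  87.9]
side puck_center 0.48 [646.7 -49.2  95.2]
side ejector_tab 0.68 [ 638.2 -159.    46.2]
side ejector_tab 0.61 [655.6  45.1 121.3]
side indexer 0.61 [ 6.506e+02 -8.300e+00  5.000e-01]
side indexer 0.17 [ 642.8 -100.8   84.8]
side knob_grip 0.66 [509.8  60.2  69. ]
side beaker 0.64 [786.5 -72.7   2.4]
side reagent_jar 0.76 [528.7 367.2   3. ]
side reagent_jar 0.38 [787.3 -71.    4.5]
side flask 0.95 [ 350.2 -240.6   -1.2]
top holder 0.98 [657.2  -7.2   0.8]
top tray_floor 0.83 [ 638.1 -158.5   39.9]
top channel_mouth 0.65 [649.7 -97.1  85.6]
top puck_center 0.77 [649.9 -56.9  97.4]
top ejector_tab 0.87 [660.9  44.9 117.1]
top indexer 0.73 [652.7 -11.    2. ]
top knob_grip 0.83 [513.4  63.7  66.3]
top pin_tip 0.64 [586.8  22.7  69.8]
top beaker 0.59 [788.2 -73.3  -4. ]
top reagent_jar 0.82 [5.259e+02 3.638e+02 3.000e-01]
top flask 0.91 [ 352.1 -241.9   -0.5]
```

View pics/a_top.png

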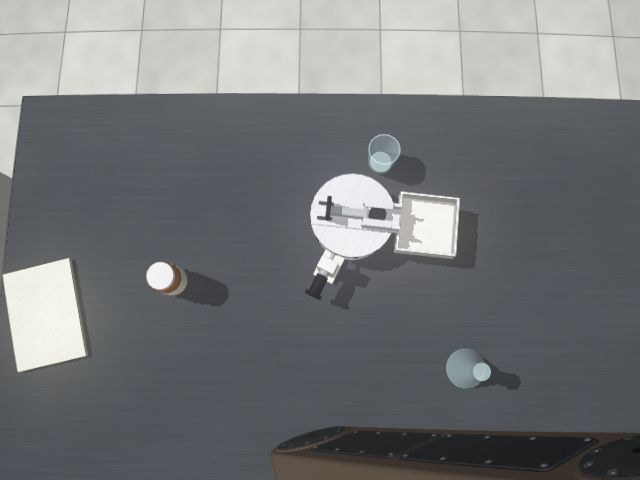

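View pics/a_side.png

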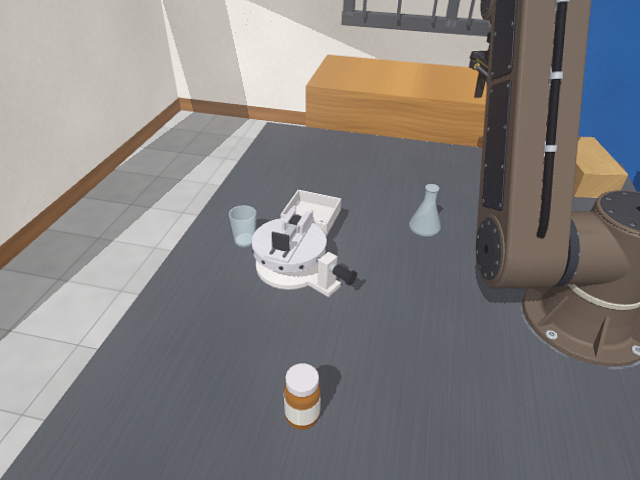

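drive_tool --rows '[[[0,0,0,0,0,0.05,0],[0,0,0,0,0,0.05,0],[0,0,0,0,0,0.05,0],[0.1,-0.18,0,0,0,0,0],[0.1,-0.18,0,0,0,0,0]]]'

```text
t: 1.82
eef_pos: [289.5, -494.8, 233.4]
tcp_rot: [-3.142, -0.0, -0.094]
ft_force: [1.2, -0.1, -0.3]
opening: 0.529
grip_force: 0.0
```

```bash
cat >> h.py <<'E'
def to(xyz,yaw):
    "remaining scaled tool shift and turn from the measured pose to a downward pose"
    s=env.state(); r=R.from_euler('xyz',s['tcp_rot'])
    d=r.inv().apply(np.array(xyz)-s['eef_pos'])/250
    t=(r.inv()*R.from_euler('xyz',[np.pi,0,yaw])).as_rotvec()/np.pi
    print('t',round(s['t'],2),s['eef_pos'].round(1),s['tcp_rot'].round(3),'d',d.round(4),'turn',t.round(4),'F',s['ft_force'].round(1),round(s['opening'],3),round(s['grip_force'],1))
E
python3 -c "
from h import *
to([662,85,233],-.093)"
```

```text
t 1.82 [ 289.5 -494.8  233.4] [-3.142 -0.    -0.094] d [ 1.2662e+00 -2.4485e+00  2.0000e-03] turn [-0.     -0.     -0.0002] F [ 1.2 -0.1 -0.3] 0.529 0.0
```

drive_tool --rows '[[[0.1,-0.19,0,0,0,0,0],[0.1,-0.19,0,0,0,0,0],[0.1,-0.19,0,0,0,0,0],[0.1,-0.19,0,0,0,0,0],[0.1,-0.19,0,0,0,0,0]]]'

```text
t: 2.45
eef_pos: [436.4, -269.3, 233.9]
tcp_rot: [3.141, -0.001, -0.093]
ft_force: [1.4, -1.0, -0.2]
opening: 0.023
grip_force: 0.0
```

drive_tool --rows '[[[0.1,-0.19,0,0,0,0,0],[0.1,-0.19,0,0,0,0,0],[0.1,-0.19,0,0,0,0,0],[0.1,-0.19,0,0,0,0,0],[0.1,-0.19,0,0,0,0,0]]]'

```text
t: 3.08
eef_pos: [582.9, -44.2, 233.8]
tcp_rot: [3.141, -0.0, -0.092]
ft_force: [0.3, -0.9, 0.6]
opening: 0.004
grip_force: 0.0
```

drive_tool --rows '[[[0.1,-0.19,0,0,0,0,0],[0.1,-0.19,0,0,0,0,0],[0.066,-0.17,0,0,0,0,0],[0,0,0,0,0,0,0]]]'

```text
t: 3.58
eef_pos: [661.6, 87.7, 233.0]
tcp_rot: [-3.141, 0.0, -0.089]
ft_force: [-0.2, 0.5, -1.2]
opening: 0.004
grip_force: 0.0
```

```bash
python3 -c "
from h import *
to([662,87,124],-.093)
look(['ejector_tab','channel_mouth','tray_floor','holder','knob_grip','indexer','pin_tip'],save='b')
"
```

```text
t 3.58 [661.6  87.7 233. ] [-3.141  0.    -0.089] d [0.002  0.0027 0.436 ] turn [-0.      0.0001  0.0012] F [-0.2  0.5 -1.2] 0.004 0.0
side ejector_tab 0.7 [527.2 364.2   2.9]
side ejector_tab 0.65 [655.3  46.9 122.4]
side channel_mouth 0.81 [643.1 -97.6  87.2]
side tray_floor 0.56 [ 637.4 -155.8   42.8]
side holder 0.83 [648.2  -5.1   1.3]
side holder 0.29 [ 6.561e+02 -7.300e+00 -1.000e-01]
side knob_grip 0.78 [514.7  62.7  67.1]
side indexer 0.79 [652.4  -9.2  -2.4]
side indexer 0.41 [509.7  60.   69.5]
side pin_tip 0.59 [643.9 -95.5  83.3]
top channel_mouth 0.86 [647.5 -98.4  86.3]
top tray_floor 0.97 [ 633.7 -159.7   39.4]
top holder 0.91 [655.4  -8.8   2.5]
top indexer 0.66 [ 6.479e+02 -8.900e+00 -1.000e-01]
top pin_tip 0.43 [658.4  -7.8  -2.2]
```

drive_tool --rows '[[[0,0,0.15,0,0,0,0],[0,0,0.15,0,0,0,0],[0,0,0.136,0,0,0,0],[-0.008,0.06,0,0,0,0,0],[0,0.02,0,0,0,0,0]]]'

```text
t: 5.0
eef_pos: [657.5, 64.0, 125.9]
tcp_rot: [3.142, -0.001, -0.093]
ft_force: [0.5, -0.0, -0.3]
opening: 0.0
grip_force: 0.0
```

drive_tool --rows '[[[0,0.02,0,0,0,0,0],[0,0.02,0,0,0,0,0],[0,0.02,0,0,0,0,0],[0,0,0,0,0,0,0]]]'

```text
t: 5.5
eef_pos: [656.0, 50.3, 125.1]
tcp_rot: [-3.141, -0.001, -0.093]
ft_force: [0.5, 3.2, 2.5]
opening: 0.005
grip_force: 1.7
```

drive_tool --rows '[[[0,0.025,0,0,0,0,0],[0,0.025,0,0,0,0,0],[0,0.025,0,0,0,0,0],[0,0.025,0,0,0,0,0],[0,0.025,0,0,0,0,0]]]'

```text
t: 6.12
eef_pos: [652.7, 18.9, 124.7]
tcp_rot: [-3.141, 0.0, -0.093]
ft_force: [0.1, 6.2, 4.9]
opening: 0.011
grip_force: 3.3
```

drive_tool --rows '[[[0,0.025,0,0,0,0,0],[0,0.025,0,0,0,0,0],[0,0.02,0,0,0,0,0],[0,0,0,0,0,0,0]]]'

```text
t: 6.62
eef_pos: [650.9, 1.6, 124.7]
tcp_rot: [-3.141, 0.0, -0.093]
ft_force: [-0.7, 5.9, 5.1]
opening: 0.005
grip_force: 3.8
```

```bash
python3 -c "
from h import *
to([652,-6,124],-.093)
look(['puck','puck_center','ejector_tab','holder'],save='c')
a=cv2.imread('pics/c_side.png')[170:300,220:360];b=cv2.imread('pics/c_top.png')[150:280,290:480]
f=lambda i:cv2.resize(i,None,fx=4,fy=4)
cv2.imwrite('pics/c.png',cv2.resize(np.hstack([f(a),f(b)]),(800,315)))
"
```

```text
t 6.62 [650.9   1.6 124.7] [-3.141  0.    -0.093] d [0.007  0.0297 0.0029] turn [-0.0002  0.0002 -0.    ] F [-0.7  5.9  5.1] 0.005 3.8
side ejector_tab 0.65 [647.3  -4.7 123.7]
side holder 0.77 [649.2  -7.5   2.9]
top puck 0.63 [ 645.7 -100.8   61.6]
top puck_center 0.6 [ 644.2 -114.7   60. ]
top puck_center 0.54 [ 635.7 -159.4   42.4]
top ejector_tab 0.19 [ 644.3 -113.5   57.5]
```

View pics/c.png

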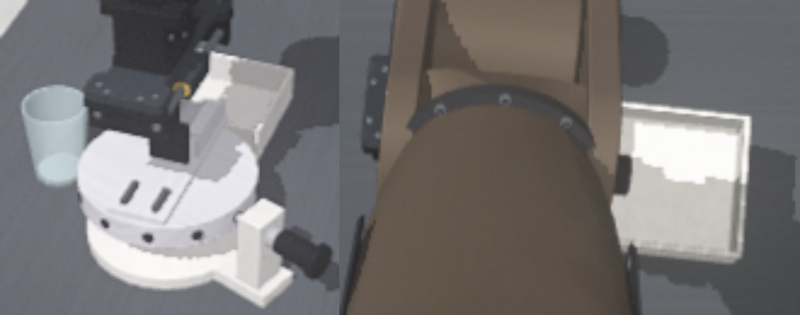

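The picture shows the puck as a black edge just past the channel end (crop ~620,175), possibly tipped on the tray wall. I'll press to the stop.

drive_tool --rows '[[[0,0.02,0,0,0,0,0],[0,0.012,0,0,0,0,0],[0,0,0,0,0,0,0]]]'

```text
t: 7.5
eef_pos: [650.2, -6.1, 124.8]
tcp_rot: [-3.141, 0.001, -0.093]
ft_force: [-0.5, 8.5, 5.4]
opening: 0.005
grip_force: 4.1
```

drive_tool --rows '[[[0,0.01,0,0,0,0,0],[0,0,0,0,0,0,0]]]'

```text
t: 7.75
eef_pos: [650.0, -7.3, 124.8]
tcp_rot: [-3.139, 0.0, -0.093]
ft_force: [-0.5, 15.2, 5.6]
opening: 0.003
grip_force: 8.0
```

```bash
python3 -c "
from h import *
to([652,-6,124],-.093)
look(['puck','puck_center'])
"
```

```text
t 7.75 [650.   -7.3 124.8] [-3.139  0.    -0.093] d [ 0.0073 -0.0057  0.0032] turn [-0.0008  0.0001  0.0001] F [-0.5 15.2  5.6] 0.003 8.0
top puck 0.67 [648.9 -96.8  85.4]
top puck_center 0.41 [646.6 -98.   85.2]
```

drive_tool --rows '[[[0,-0.05,0,0,0,0,0],[0,-0.08,0,0,0,0,0],[0,-0.1,0,0,0,0,0],[0,-0.1,0,0,0,0,0],[0,0,-0.2,0,0,0,0]]]'

```text
t: 8.68
eef_pos: [656.1, 74.2, 171.2]
tcp_rot: [3.14, 0.008, -0.091]
ft_force: [0.4, 0.7, 0.0]
opening: 0.003
grip_force: 0.0
```

drive_tool --rows '[[[0,-0.2,-0.2,0,0,0,1],[0,-0.2,-0.1,0,0,0,1],[0,-0.2,0,0,0,0,1],[0,-0.2,0,0,0,0,1],[0,0,0,0,0,0,1]]]'

```text
t: 9.3
eef_pos: [675.3, 269.3, 242.6]
tcp_rot: [3.14, 0.001, -0.089]
ft_force: [1.1, 0.1, 0.5]
opening: 0.475
grip_force: 0.0
```

```bash
python3 -c "
from h import *
to([512,63,200],-.46)
look(['puck','puck_center','ejector_tab','knob_grip','indexer','pin_tip','holder'],save='d')
a=cv2.imread('pics/d_side.png')[170:300,220:360];b=cv2.imread('pics/d_top.png')[170:300,290:480]
f=lambda i:cv2.resize(i,None,fx=4,fy=4)
cv2.imwrite('pics/d.png',cv2.resize(np.hstack([f(a),f(b)]),(800,315)))
"
```

```text
t 9.3 [675.3 269.3 242.6] [ 3.14e+00  1.00e-03 -8.90e-02] d [-0.577   0.8797  0.172 ] turn [0.0004 0.0003 0.118 ] F [1.1 0.1 0.5] 0.475 0.0
side ejector_tab 0.29 [642.5 -97.   86.1]
side ejector_tab 0.16 [508.8  62.5  70.2]
side knob_grip 0.71 [513.2  63.6  71.9]
side indexer 0.62 [653.6  -8.5  -1.1]
side indexer 0.43 [ 346.5 -239.1    2. ]
side holder 0.96 [647.7  -5.5   0.9]
top puck 0.66 [ 3.531e+02 -2.452e+02  1.000e-01]
top puck 0.65 [ 644.3 -100.9   60.6]
top puck_center 0.45 [ 642.9 -112.8   59.8]
top ejector_tab 0.74 [649.2 -96.8  87.8]
top ejector_tab 0.7 [662.4  45.3 115.7]
top knob_grip 0.89 [511.   61.1  65.6]
top indexer 0.58 [ 6.525e+02 -8.800e+00 -2.000e-01]
top pin_tip 0.7 [590.3  24.7  71. ]
top holder 0.93 [656.6  -4.9   2.8]
top holder 0.43 [ 647.  -113.6   58.9]
```

View pics/d.png

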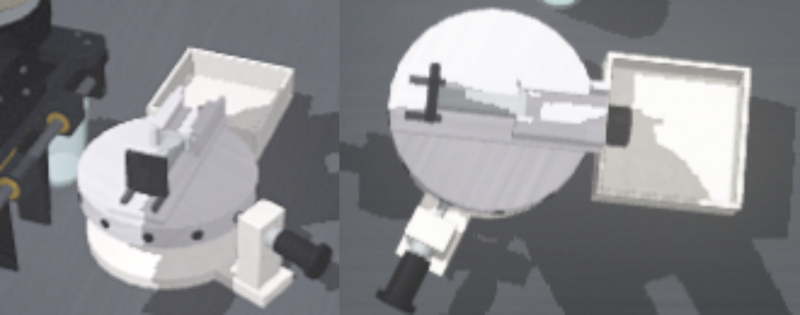

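The puck stands on its rim in the tray, at crop ~(618,125), with its centre near z = 60. The ejector tab has sprung back, and the knob is at crop ~(300,250).

drive_tool --rows '[[[0,0,0,0,0,0.04,1],[0,0,0,0,0,0.04,1],[0,0,0,0,0,0.04,1],[-0.045,0.206,0,0,0,0,1],[-0.045,0.206,0,0,0,0,1]]]'

```text
t: 10.72
eef_pos: [608.1, 184.4, 243.3]
tcp_rot: [3.141, 0.0, -0.469]
ft_force: [0.1, 0.5, 0.4]
opening: 1.001
grip_force: 0.0
```

drive_tool --rows '[[[-0.045,0.206,0,0,0,0,1],[-0.045,0.206,0,0,0,0,1],[-0.045,0.206,0,0,0,0,1],[0,0,0.2,0,0,0,1],[0,0,0,0,0,0,1]]]'

```text
t: 11.35
eef_pos: [507.9, 62.3, 192.2]
tcp_rot: [3.14, 0.004, -0.47]
ft_force: [0.2, -0.2, 0.8]
opening: 1.001
grip_force: 0.0
```

```bash
python3 -c "
from h import *
to([508.8,64.1,67.5],-.466)
look(['puck','puck_center','knob_grip'],save='e')
"
```

```text
t 11.35 [507.9  62.3 192.2] [ 3.14   0.004 -0.47 ] d [ 0.002  -0.0091  0.499 ] turn [ 0.0007  0.0013 -0.0013] F [ 0.2 -0.2  0.8] 1.001 0.0
side knob_grip 0.64 [511.1  62.2  70.3]
top puck 0.69 [656.   -4.3   1.4]
top puck 0.6 [ 645.2 -102.8   62. ]
top puck_center 0.61 [ 642.9 -114.2   61.1]
top puck_center 0.44 [ 647.1 -102.7   61. ]
```

drive_tool --rows '[[[0.002,-0.008,0.14,0,0,0,1],[0,0,0.14,0,0,0,1],[0,0,0.14,0,0,0,1],[0,0,0.078,0,0,0,1],[0,0,0,0,0,0,1]]]'

```text
t: 12.38
eef_pos: [510.2, 64.3, 68.5]
tcp_rot: [3.141, 0.002, -0.469]
ft_force: [0.6, 0.1, 0.9]
opening: 0.999
grip_force: 0.0
```

drive_tool --rows '[[[0,0,0,0,0,0,0],[0,0,0,0,0,0,0],[0,0,0,0,0,0,0],[0,0,0,0,0,0,0],[0,0,0,0,0,0,0]]]'

```text
t: 13.0
eef_pos: [510.5, 64.1, 69.4]
tcp_rot: [-3.142, -0.0, -0.469]
ft_force: [0.4, -1.0, -0.6]
opening: 0.534
grip_force: 0.0
```

drive_tool --rows '[[[0,0,0,0,0,0,0],[0,0,0,0,0,0,0],[0,0,0,0,0,0,0],[0,0,0,0,0,0,0]]]'

```text
t: 13.5
eef_pos: [509.9, 63.3, 69.2]
tcp_rot: [3.14, 0.001, -0.469]
ft_force: [-3.0, -10.2, 1.8]
opening: 0.248
grip_force: 30.0
```

```bash
python3 -c "
from h import *
to([508.8,64.1,67.5],-.466)
look(['knob_grip'],save='f')
a=cv2.imread('pics/f_side.png')[200:320,270:400]
cv2.imwrite('pics/f.png',cv2.resize(a,None,fx=4,fy=4))
"
```

```text
t 13.5 [509.9  63.3  69.2] [ 3.14e+00  1.00e-03 -4.69e-01] d [-0.0055 -0.0009  0.0069] turn [ 0.0006  0.0002 -0.0008] F [ -3.  -10.2   1.8] 0.248 30.0
side knob_grip 0.73 [509.4  62.7  70.9]
top knob_grip 0.45 [649.  -95.6  87.7]
top knob_grip 0.32 [661.7  43.6 116.1]
```

View pics/f.png

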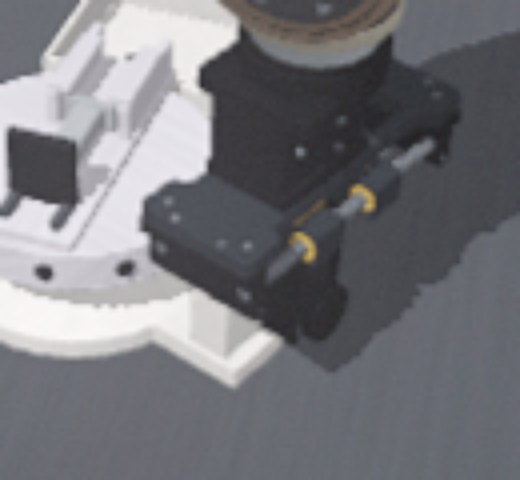

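drive_tool --rows '[[[0,0.004,0,0,0,0,0],[-0.016,0,0,0,0,0,0],[-0.016,0,0,0,0,0,0],[-0.016,0,0,0,0,0,0],[0,0,0,0,0,0,0]]]'

```text
t: 14.32
eef_pos: [499.9, 68.1, 69.3]
tcp_rot: [3.141, -0.002, -0.469]
ft_force: [4.5, -10.4, -4.8]
opening: 0.245
grip_force: 30.0
```

drive_tool --rows '[[[-0.016,0,0,0,0,0,0],[-0.012,0,0,0,0,0,0],[0,0,0,0,0,0,0]]]'

```text
t: 14.7
eef_pos: [494.1, 71.1, 69.3]
tcp_rot: [-3.142, -0.003, -0.469]
ft_force: [5.1, -13.1, -4.7]
opening: 0.25
grip_force: 30.0
```

```bash
python3 -c "
from h import *
to([490.3,73.2,69.2],-.469)
s=env.state();r=R.from_euler('xyz',s['tcp_rot']);print(r.inv().apply(s['ft_force']), r.inv().apply(s['eef_pos']-[509.9,63.3,69.2]))
"
```

```text
t 14.7 [494.1  71.1  69.3] [-3.142e+00 -3.000e-03 -4.690e-01] d [-0.0174 -0.0008  0.0004] turn [-0.     -0.0009  0.0001] F [  5.1 -13.1  -4.7] 0.25 30.0
[10.42584747  9.38237781  4.70480863] [-17.60796199   0.22630551  -0.15408909]
```

drive_tool --rows '[[[-0.01,0.003,0,0,0,0,0],[-0.008,0,0,0,0,0,0],[0,0,0,0,0,0,0]]]'

```text
t: 15.08
eef_pos: [490.5, 72.7, 69.3]
tcp_rot: [-3.14, -0.004, -0.469]
ft_force: [7.6, -9.1, -7.6]
opening: 0.245
grip_force: 30.0
```

```bash
python3 -c "
from h import *
to([490.3,73.2,69.2],-.469)
s=env.state();r=R.from_euler('xyz',s['tcp_rot']);print(r.inv().apply(s['ft_force']), r.inv().apply(s['eef_pos']-[509.9,63.3,69.2]))
"
```

```text
t 15.07 [490.5  72.7  69.3] [-3.14  -0.004 -0.469] d [-0.0018 -0.0014  0.0006] turn [-0.0004 -0.0013 -0.    ] F [ 7.6 -9.1 -7.6] 0.245 30.0
[10.81874575  4.68041078  7.6155797 ] [-21.50861731   0.3849846   -0.2369355 ]
```

drive_tool --rows '[[[-0.005,0,0,0,0,0,0],[-0.003,0,0,0,0,0,0],[0,0,0,0,0,0,0]]]'

```text
t: 15.45
eef_pos: [490.0, 73.0, 69.4]
tcp_rot: [-3.14, -0.007, -0.469]
ft_force: [14.4, -14.2, -11.6]
opening: 0.246
grip_force: 30.0
```

```bash
python3 -c "
from h import *
to([490.3,73.2,69.2],-.469)
s=env.state();r=R.from_euler('xyz',s['tcp_rot']);print(r.inv().apply(s['ft_force']), r.inv().apply(s['eef_pos']-[509.9,63.3,69.2]))
"
```

```text
t 15.45 [490.   73.   69.4] [-3.14  -0.007 -0.469] d [ 0.0007 -0.0011  0.0008] turn [-0.0006 -0.0021  0.    ] F [ 14.4 -14.2 -11.6] 0.246 30.0
[19.21310063  6.18372546 11.70300338] [-22.13126333   0.3003812   -0.34146309]
```

drive_tool --rows '[[[0,0,0,0,0,0,0],[0,0,0,0,0,0,0],[0,0,0,0,0,0,0],[0,0,0,0,0,0,0]]]'

```text
t: 15.95
eef_pos: [490.0, 73.0, 69.4]
tcp_rot: [-3.14, -0.007, -0.469]
ft_force: [13.3, -13.9, -11.3]
opening: 0.247
grip_force: 30.0
```

```bash
python3 -c "
from h import *
look(['puck','puck_center','knob_grip','pin_tip','ejector_tab'],save='g')
a=cv2.imread('pics/g_side.png')[170:300,220:400];b=cv2.imread('pics/g_top.png')[170:300,290:480]
cv2.imwrite('pics/g.png',cv2.resize(np.hstack([a,b]),(796,280)))
s=env.state();r=R.from_euler('xyz',s['tcp_rot']);print(r.inv().apply(s['ft_force']), r.inv().apply(s['eef_pos']-[509.9,63.3,69.2]))
"
```

```text
side puck_center 0.57 [654.3  -5.5  -1.2]
side knob_grip 0.63 [488.   70.5  71.1]
side ejector_tab 0.62 [654.3  45.2 120.6]
top puck 0.6 [ 646.5 -102.7   60.9]
top puck_center 0.56 [ 645.7 -112.6   59.5]
top puck_center 0.21 [ 633.3 -159.4   43. ]
top pin_tip 0.67 [ 635.9 -159.7   41.4]
top ejector_tab 0.69 [662.6  44.3 114.4]
[18.72321923  7.5922659  10.86184096] [-22.14000496   0.31677364  -0.33942014]
```

View pics/g.png

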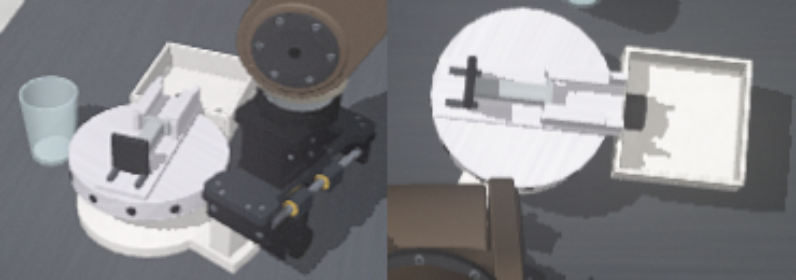

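The knob is held at its stop with the grip steady. The puck rests in the tray at crop ~(635,112), and the ejector is back. Handing in.

```bash
python3 -c "
from cell import env
print(env.job_done())"
```

```text
the job is handed in; nothing more can be done
None
```

I pressed the ejector to its stop, which left the puck in the tray (apparently standing on its rim against the near wall), let the ejector spring back, then pulled the plunger about 22 mm to its stop and handed the job in at about 16 s still holding it; no verdict came back.

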